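Tip the loose collars into the caddy's pouring corner

ROBOT

A 7-joint arm with a two-finger parallel gripper is mounted at the origin on a cart in front of the work surface, level with it; the furniture and walls round the work are solid. World frame = base frame: x ahead of the robot, y to its left, z up, the work surface at z = 0. Lengths are in m, angles in degrees, forces in N, time in s.
With the tool pointing down it reaches from about 0.35 to 0.9 m from the base axis. Payload 7.2 kg.
Tool frame: the origin (TCP) lies at the very end of the fingers, on their centre line; the grasp point (between the pads) lies 19 mm behind it; z points along the fingers, y is the line along which they close (so a half turn about z gives the same grasp; the last joint's range is limited). The gripper opens to 85 mm and grips with 20 to 120 N. Pads are 22 mm wide; open, the fingers measure 114 mm over their backs; the gripper's body (76 mm by 85 mm) begins 54 mm behind the grasp point. The pads swing forward as they close: fully open they stand 13 mm farther back than shut.
Start: joints at [67.769, 23.554, -0.728, 91.456, 0.321, 64.991, -4.71], TCP at [0.196, -0.593, 0.231] pointing down, gripper open.
Joint ranges: [-169.25, 169.25], [-16.82, 113.86], [-84.01, 82.57], [7.8, 145.47], [-59.2, 239.2], [7.22, 106.19], [-163.78, 163.78]. Speed limits (degrees/s): [136.94, 136.94, 172.46, 172.46, 180, 180, 180].

INTERFACE

Orientations are given as a 3x3 rotation matrix whose columns are the frame's x, y, z axes.
In Python, from cell import env, cams, state, job_done gives the robot as it stands (env), with the cameras (cams), the readings as plain functions and the job as plain functions.
- The arm moves only by the tool run_rows, called after "Call:" in YAML: its name, and indented under it one key for each argument. Schema: {"type":"object","properties":{"moves":{"type":"object","properties":{"sx":{"type":"array","items":{"type":"number"},"minItems":1,"maxItems":12},"sy":{"type":"array","items":{"type":"number"},"minItems":1,"maxItems":12},"sz":{"type":"array","items":{"type":"number"},"minItems":1,"maxItems":12},"wx":{"type":"array","items":{"type":"number"},"minItems":1,"maxItems":12},"wy":{"type":"array","items":{"type":"number"},"minItems":1,"maxItems":12},"wz":{"type":"array","items":{"type":"number"},"minItems":1,"maxItems":12}},"additionalProperties":false,"required":["sx","sy","sz","wx","wy","wz"]},"aperture":{"type":"number"},"force":{"type":"number"},"only":{"type":"string"},"quiet":{"type":"boolean"},"lines":{"type":"string"}},"required":["moves"],"additionalProperties":false}. moves is an object with one list for each field, all of the same length, 1 to 12, a row being the entries at one place: sx, sy, sz (the shift in shares of the most that a row can go, 1 being 62.5 mm), wx, wy, wz (a rotation vector in parts of the range, where 1.0 means pi rad); each row shifts and turns the commanded pose from where the row before left it, along the tool's axes as they then stand; what a row does not reach is not made up. A row lasts 1/8 s, in which the tool goes at most 0.0625 m and 10.7 degrees, less where a joint would pass 70% of its speed; a pose out of reach is approached as far as the arm can. aperture is the finger opening in m, set as the call begins (left out keeps the last). The fingers move at their own pace and stop on an object; force is the grip in N (left out, the last holds). Time passes only in rows, so rows that do not move let the fingers close. The tool returns the time, the measured TCP pose, the force, the opening and the grip force at its end. only (a regular expression) keeps the lines of the reply that match it, lines (a string "A,B") keeps lines A to B, and quiet returns only ok. Input that does not fit is refused with a message, and nothing moves.
- state(): the state, without advancing time (a new reading comes with each control period).
- cams.get_image(name): name is "side" or "top" or "wrist"; returns the picture (400x640x3 uint8, red, green, blue); there is no depth.
- cams.camera_model(name): a dict with "K" (3x3 intrinsics, pixels), "R" (3x3) and "t" (3): a world point X has camera coordinates R X + t; the wrist camera has in their place "tool_from_camera" (4x4, takes a point from camera to tool coordinates, whose origin is the TCP and whose axes are the flange's). Camera axes: x right, y down, z forward; pixel columns grow to the right and rows downward; lengths in m; the calibration is good to about 2 mm. A picture is of the moment at which its call begins: read the wrist's pose just before it. camera_model takes no time and is no camera call.
- job_done(): hands the job in; it is judged then, once.
The state is a dict: "time": time; "joint_positions": joint angles; "joint_vel": joint speeds; "effort": joint torques, N m; "position": TCP position; "tcp_rot": TCP orientation; "ft_force": force on the tool from outside, world axes, zero at the start; "torque": the same for the moment, N m; "gripper_width": finger opening in m; "grasp_force": force on a finger pad.
Only numpy, scipy, OpenCV 4.12 (cv2) and the standard library are available. Lean on these libraries where they do the work, as an engineer would, in place of code of your own. Each camera call takes 0.05 s, during which the arm holds its last target. There are 200 camera calls.

TASK

Three loose steel collars lie scattered in the small white parts caddy. Pick the caddy up by its carrying bar and lean it towards its pouring corner, the one with the low walls and the lip, until all three collars have slid together into that corner, without spilling any or disturbing the other things on the bench. Finish holding the caddy still in the air, clear of the bench and still leaning, with the collars gathered and ready to pour; do not put it down or let go.

Things in the scene. Friction and masses are not known exactly. Their poses are not given: they have to be found in the camera images.
- caddy: open white plastic parts caddy, 160 x 124 mm (x, y), 0.18 to 0.35 kg, walls 36 mm high, 3 mm thick, floor 3 mm. An aluminium carrying bar runs above its middle along its x, on a strap at each end. The corner at (-x, +y) is the pouring corner: for 44 mm along both sides the walls are only 16 mm high and a short flat lip stands out. Origin: centre of underside; z up
- caddy_bar (a point): middle of the carrying bar, 85 mm above the caddy's underside; the bar is 12 mm wide (y) and 16 mm high (z), flat-sided, free for about 150 mm along x, with its underside 41 mm above the top of the walls; axes as the caddy's
- pour_corner (a point): inner corner of the caddy floor at the pouring corner, at (-77, +59, +3) mm in the caddy's frame; axes as the caddy's (the floor lies towards +x and -y of it)
- collar_1: loose steel shaft collar 1 of three alike, a disc 18 mm across, 8 mm high with a dark bore, 14 g, flat on the caddy's floor. Origin: centre of underside. Slides on the floor from a slope of about 10 degrees; runs along a wall into the corner when the caddy leans 30 to 35 degrees straight towards that corner
- collar_2: loose steel shaft collar 2 of three alike, a disc 18 mm across, 8 mm high with a dark bore, 14 g, flat on the caddy's floor. Origin: centre of underside. Slides on the floor from a slope of about 10 degrees; runs along a wall into the corner when the caddy leans 30 to 35 degrees straight towards that corner
- collar_3: loose steel shaft collar 3 of three alike, a disc 18 mm across, 8 mm high with a dark bore, 14 g, flat on the caddy's floor. Origin: centre of underside. Slides on the floor from a slope of about 10 degrees; runs along a wall into the corner when the caddy leans 30 to 35 degrees straight towards that corner
- hex_driver: screwdriver-like hex driver, red handle, 161 mm long; a bystander, to be left where it is. Origin: centre of its underside
- syringe_a: small syringe with a blue cap, 140 mm long; a bystander, to be left where it is. Origin: centre of its underside
- tape_1: roll of tan tape lying flat, 96 mm across, 25 mm high; a bystander, to be left where it is. Origin: centre of its underside
- scissors_1: scissors, blue handles, 199 mm long; a bystander, to be left where it is. Origin: centre of its underside
- forceps_a: steel forceps, 129 mm long; a bystander, to be left where it is. Origin: centre of its underside
- petri_1: round covered dish, 64 mm across, 16 mm high; a bystander, to be left where it is. Origin: centre of its underside
- oring_box: small carton, 50 x 60 x 42 mm; a bystander, to be left where it is. Origin: centre of its underside

How it is judged (in metres and radians):
At the end, for the whole second after the job is handed in: Fingers hold the caddy still, pouring corner over 30 mm above the bench, leaning at least 0.12 rad down along both sides towards it and under 1.05 rad in all; every collar at rest on the floor, its centre within 50 mm of both inner walls of that corner (height (world z) of pour_corner above 0.03 m and contact force between caddy and the fingers above 2 N and angle between caddy's own x axis and vertical below 1.45 rad and angle between caddy's own y axis and vertical above 1.69 rad and angle between caddy's own z axis and vertical below 1.05 rad and linear speed of each of caddy, collar_1, collar_2, collar_3 below 0.03 m/s and x of collar_1 in the frame of pour_corner between 0 and 0.05 m and y of collar_1 in the frame of pour_corner between -0.05 and 0 m and z of collar_1 in the frame of pour_corner between -0.003 and 0.022 m and x of collar_2 in the frame of pour_corner between 0 and 0.05 m and y of collar_2 in the frame of pour_corner between -0.05 and 0 m and z of collar_2 in the frame of pour_corner between -0.003 and 0.022 m and x of collar_3 in the frame of pour_corner between 0 and 0.05 m and y of collar_3 in the frame of pour_corner between -0.05 and 0 m and z of collar_3 in the frame of pour_corner between -0.003 and 0.022 m); the arm keeps its last pose, push and grip.
It fails at once if a collar leaves the caddy (distance between any of collar_1, collar_2, collar_3 and pour_corner above 0.2 m).
It fails at once if a bystander is shifted more than 30 mm (distance of any of hex_driver, syringe_a, tape_1, scissors_1, forceps_a, petri_1, oring_box from where it was at the start of the episode above 0.03 m).
It also fails if it takes over 32 s, if anything falls off the work surface, if the arm or the gripper's body presses on something with over 40 N, if the wrist force passes 120 N, or if a joint passes its speed limit or range.

## Working session

There is one attempt and no reset: what is moved stays moved. The work goes in short steps, Python scripts to look and compute and a tool call to move; the robot and the scene stay as the last step left them, time stands still between calls to the robot, and variables do not carry over. Pictures are saved under pics/ and viewed, at most 10 in all, crops included, and the job is handed in when it is done.

```bash
ls; mkdir -p pics; python3 - <<'E'
from cell import env, cams, state, job_done
import cv2,numpy as np
for n in("top","side"):
    cv2.imwrite(f"pics/{n}0.png",cams.get_image(n)[:,:,::-1])
    m=cams.camera_model(n);print(n,{k:np.round(v,3).tolist() for k,v in m.items()})
print(np.round(cams.camera_model("wrist")["tool_from_camera"],3))
s=state();print(s["time"],s["position"],s["tcp_rot"])
E
```

```text
cell.py
pics
top {'K': [[430.185, 0.0, 315.436], [0.0, 430.185, 195.929], [0.0, 0.0, 1.0]], 'R': [[0.029, -1.0, 0.003], [-0.992, -0.029, -0.127], [0.127, 0.0, -0.992]], 't': [0.018, 0.521, 1.561]}
side {'K': [[403.463, 0.0, 318.578], [0.0, 403.463, 198.351], [0.0, 0.0, 1.0]], 'R': [[-0.982, -0.189, -0.004], [-0.09, 0.487, -0.869], [0.166, -0.853, -0.495]], 't': [0.493, 0.107, 1.113]}
[[-0.001 -0.962 -0.275  0.069]
 [ 1.    -0.001  0.     0.   ]
 [-0.    -0.275  0.962 -0.143]
 [ 0.     0.     0.     1.   ]]
0.1 [ 0.19626863 -0.59291354  0.23054595] [[ 9.49322848e-01  3.14302121e-01 -5.53728432e-04]
 [ 3.14302592e-01 -9.49321891e-01  1.35189049e-03]
 [-1.00764474e-04 -1.45741881e-03 -9.99998933e-01]]
```

View pics/top0.png

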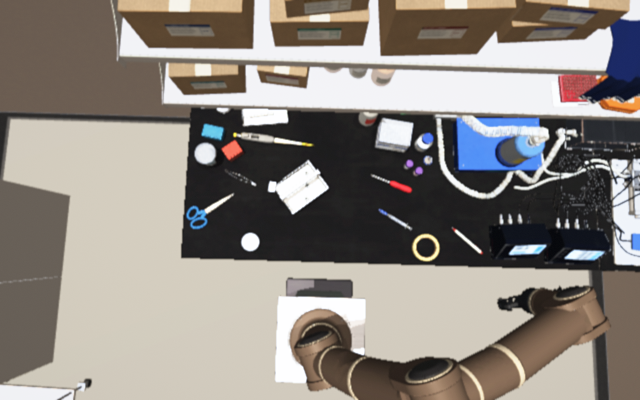

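View pics/side0.png

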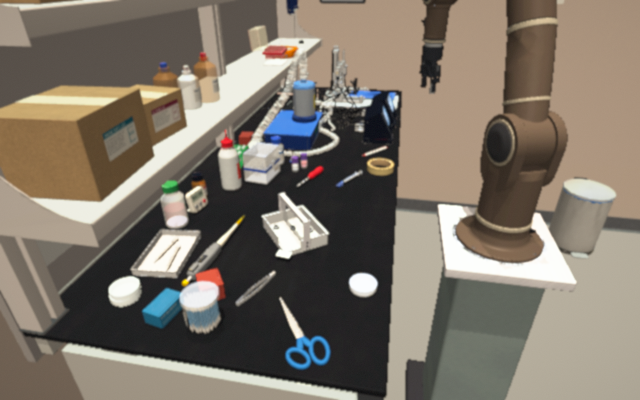

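The caddy is near (301,187) in the top view and (295,228) in the side view. Its lip is at about (272,186) and (285,253). I'll enlarge both.

```bash
python3 - <<'E'
import cv2,numpy as np
a=cv2.imread("pics/top0.png")[150:225,255:345];b=cv2.imread("pics/side0.png")[185:265,250:340]
a=cv2.resize(a,None,fx=7,fy=7,interpolation=cv2.INTER_CUBIC)[:,:400*7];b=cv2.resize(b,None,fx=7,fy=7,interpolation=cv2.INTER_CUBIC)
cv2.imwrite("pics/ca.png",a);cv2.imwrite("pics/cb.png",b)
E
```

```text
(no output)
```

View pics/ca.png

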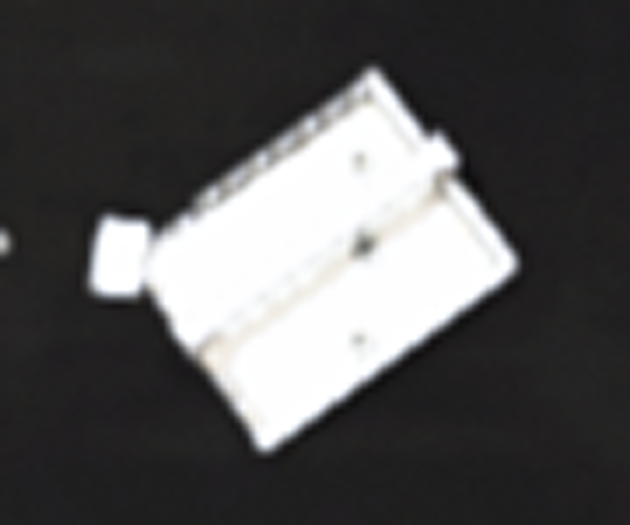

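View pics/cb.png

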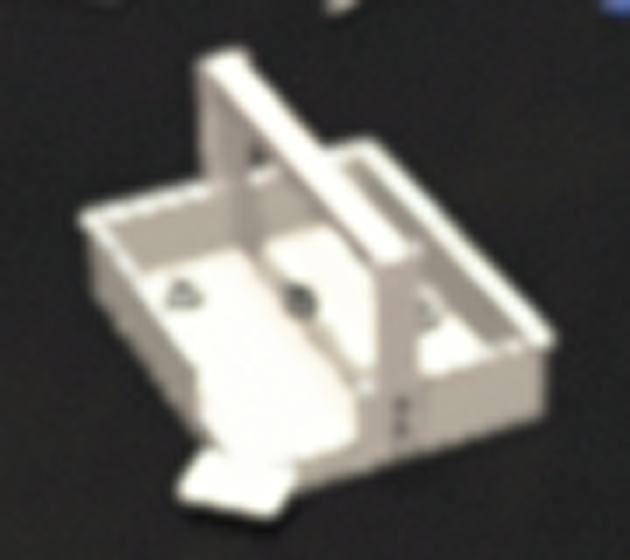

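```bash
cat > h.py <<'E'
from cell import env, cams, state, job_done
import numpy as np, cv2
from scipy.spatial.transform import Rotation as Ro
from scipy.optimize import least_squares
def proj(n,X):
    m=cams.camera_model(n);c=np.asarray(X)@np.array(m["R"]).T+m["t"];p=c@np.array(m["K"]).T
    return p[:,:2]/p[:,2:]
E
python3 - <<'E'
from h import *
T=np.array([[190,342],[443,152],[375,68],[518,265],[265,452]])
S=np.array([[395,250],[226,62],[85,215],[370,145],[550,340]])
T=(T+.5)/7-.5+[255,150];S=(S+.5)/7-.5+[250,185]
P=[np.array(cams.camera_model(n)["K"])@np.c_[cams.camera_model(n)["R"],cams.camera_model(n)["t"]] for n in("top","side")]
X=cv2.triangulatePoints(P[0],P[1],T.T,S.T);X=(X[:3]/X[3]).T;print(X.round(4))
M=np.array([[-80,0,93],[80,0,93],[80,62,36],[80,-62,36],[-80,-62,36]])/1e3
def w(q):return Ro.from_euler("z",q[3]).apply(M)+q[:3]
f=lambda q:np.r_[(proj("top",w(q))-T).ravel(),(proj("side",w(q))-S).ravel()]
r=least_squares(f,[*X.mean(0)[:2],0,-.9]);q=r.x;print(q,np.degrees(q[3]),r.fun.round(1))
b=q[:3]+[0,0,.085];s=state()
Rt=np.array(s["tcp_rot"]);print("bar",b)
# tool y must be along caddy y
c,sn=np.cos(q[3]),np.sin(q[3])
for k in(1,-1):
    y=k*np.array([-sn,c,0]);z=np.array([0,0,-1.]);R=np.c_[np.cross(y,z),y,z]
    print(k,Ro.from_matrix(Rt.T@R).as_rotvec(degrees=True).round(2), "toolshift to TCP z .26 above bar:",(Rt.T@(b+[0,0,.08]-s["position"])).round(4))
E
```

```text
[[ 0.5019  0.1538  0.0926]
 [ 0.6022  0.0276  0.0916]
 [ 0.6557  0.0647  0.0356]
 [ 0.5533 -0.0141  0.0335]
 [ 0.4515  0.1166  0.0346]]
[ 5.52870042e-01  9.03352340e-02 -8.72292460e-04 -9.04659781e-01] -51.83318734813288 [ 0.1 -1.   0.  -0.1 -0.3  1.5 -0.9 -0.2  0.4 -1.4  0.4  0.1  0.1 -0.2
  1.   0.4 -0.2  0.1 -0.3 -0.6]
bar [0.55287004 0.09033523 0.08412771]
1 [-6.0000e-02 -8.0000e-02 -1.0985e+02] toolshift to TCP z .26 above bar: [ 0.5533 -0.5364  0.0671]
-1 [-7.000e-02  6.000e-02  7.015e+01] toolshift to TCP z .26 above bar: [ 0.5533 -0.5364  0.0671]
```

Units first: shifts go in shares of 62.5 mm and turns go in shares of pi rad. So 0.043 m is 0.688, -0.042 m is -0.672.

Call:
run_rows:
  moves: {"sx":[0.688, 0.688, 0.688, 0.688, 0.688, 0.688, 0.688, 0.688, 0.688, 0.688, 0.688, 0.688], "sy":[-0.672, -0.672, -0.672, -0.672, -0.672, -0.672, -0.672, -0.672, -0.672, -0.672, -0.672, -0.672], "sz":[-0.096, -0.096, -0.096, -0.096, -0.096, -0.096, -0.096, -0.096, 0, 0, 0, 0], "wx":[0, 0, 0, 0, 0, 0, 0, 0, 0, 0, 0, 0], "wy":[0, 0, 0, 0, 0, 0, 0, 0, 0, 0, 0, 0], "wz":[0, 0, 0, 0, 0, 0, 0, 0, 0, 0, 0, 0]}
  aperture: 0.085

```text
time: 1.6
position: [0.5284, 0.0489, 0.2791]
tcp_rot: [[0.949, 0.314, -0.0], [0.314, -0.949, -0.0], [-0.0, 0.0, -1.0]]
ft_force: [1.3, -0.1, -0.1]
gripper_width: 0.0852
grasp_force: 0.0
```

Call:
run_rows:
  moves: {"sx":[0, 0, 0, 0, 0, 0, 0, 0, 0, 0, 0, 0], "sy":[0, 0, 0, 0, 0, 0, 0, 0, 0, 0, 0, 0], "sz":[0, 0, 0, 0, 0, 0, 0, 0, 0, 0, 0, 0], "wx":[0, 0, 0, 0, 0, 0, 0, 0, 0, 0, 0, 0], "wy":[0, 0, 0, 0, 0, 0, 0, 0, 0, 0, 0, 0], "wz":[-0.0556, -0.0556, -0.0556, -0.0556, -0.0556, -0.0556, -0.0556, -0.0556, -0.0556, -0.0556, -0.0544, 0]}

```text
time: 3.1
position: [0.5277, 0.0472, 0.2789]
tcp_rot: [[-0.616, 0.788, -0.001], [0.788, 0.616, 0.0], [0.001, -0.0, -1.0]]
ft_force: [-0.3, -0.6, 0.5]
gripper_width: 0.0849
grasp_force: 0.0
```

```bash
cat >> h.py <<'E'
Q=np.array([.55287,.090335,-.00087,-.90466])
def go(z):
    s=state();Rt=np.array(s["tcp_rot"]);c,sn=np.cos(Q[3]),np.sin(Q[3])
    y=np.array([-sn,c,0]);zz=np.array([0,0,-1.]);R=np.c_[np.cross(y,zz),y,zz]
    print(s["time"],"j",np.round(s["joint_positions"],1),"shift",(Rt.T@(np.r_[Q[:2],z]-s["position"])).round(4),"rot",Ro.from_matrix(Rt.T@R).as_rotvec(degrees=True).round(2))
E
python3 -c "
from h import *
go(.165);s=state();print(s['position'],s['tcp_rot']);cv2.imwrite('pics/w1.png',cams.get_image('wrist')[:,:,::-1])"
```

```text
3.1 j [ 28.6  18.3 -48.6  98.5  14.5  69.8  14.4] shift [0.0184 0.0465 0.1139] rot [-0.03 -0.04 -0.12]
[0.52766029 0.04715055 0.27891954] [[-6.16298357e-01  7.87512364e-01 -7.82540708e-04]
 [ 7.87512492e-01  6.16298657e-01  2.01262205e-04]
 [ 6.40775262e-04 -4.92223017e-04 -9.99999674e-01]]
```

View pics/w1.png

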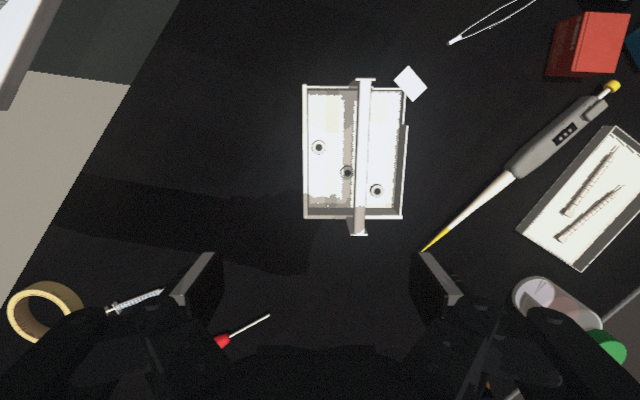

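The wrist view shows the bar running from (364,79) to (358,235), the lip at (411,83) at the pouring corner, and collars at (319,147), (347,173) and (377,190). I'll check the bar estimate against this view.

```bash
python3 - <<'E'
from h import *
m=cams.camera_model("wrist");s=state();R=np.array(s["tcp_rot"]);A=np.linalg.inv(m["tool_from_camera"])
M=np.array([[-80,0,93],[80,0,93],[80,62,36],[80,-62,36],[-80,-62,36]])/1e3
W=Ro.from_euler("z",Q[3]).apply(M)+Q[:3]
c=((W-s["position"])@R)@A[:3,:3].T+A[:3,3];p=c@np.array(m["K"]).T;print((p[:,:2]/p[:,2:]).round(1))
print(m["K"])
im=cv2.imread("pics/w1.png");cv2.imwrite("pics/w1c.png",cv2.resize(im[60:250,280:440],None,fx=3,fy=3,interpolation=cv2.INTER_CUBIC))
E
```

```text
[[363.8  81. ]
 [358.7 233. ]
 [400.8 216.4]
 [305.2 216.9]
 [303.1  86. ]]
[[314.3565153    0.         316.00081439]
 [  0.         314.3565153  201.33157496]
 [  0.           0.           1.        ]]
```

View pics/w1c.png

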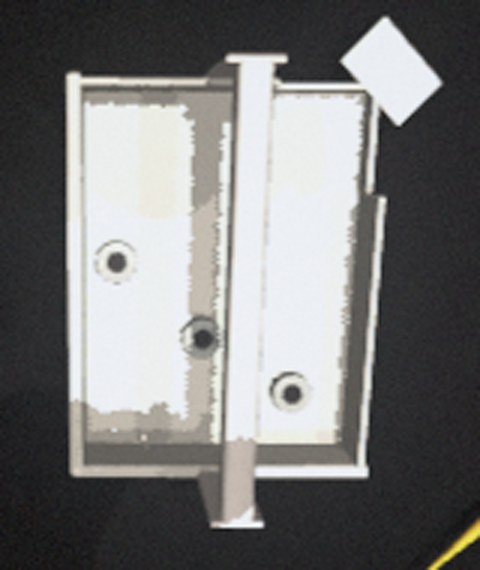

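The prediction agrees to within about 2 px. I'll move over the bar and go down, with the TCP ending at z ≈ 0.065.

To row units: 0.05 m is 0.8, 0.0465 m is 0.744.

Call:
run_rows:
  moves: {"sx":[0.2944, 0, 0, 0], "sy":[0.744, 0, 0, 0], "sz":[0.32, 0.8, 0.64, 0], "wx":[0, 0, 0, 0], "wy":[0, 0, 0, 0], "wz":[0, 0, 0, 0]}
  aperture: 0.085

```text
time: 3.65
position: [0.5512, 0.09, 0.1667]
tcp_rot: [[-0.615, 0.788, -0.006], [0.788, 0.615, -0.001], [0.003, -0.005, -1.0]]
ft_force: [0.3, 0.8, 1.1]
gripper_width: 0.0846
grasp_force: 0.0
```

```bash
python3 -c "
from h import *
go(.065)"
```

```text
3.65 j [ 19.8  28.  -45.5 102.5  22.7  59.5   3.7] shift [-0.001   0.0021  0.1017] rot [-0.29 -0.17 -0.19]
```

To row units: 0.035 m is 0.56, 0.03 m is 0.48.

Call:
run_rows:
  moves: {"sx":[0, 0, 0, 0, 0, 0], "sy":[0.016, 0, 0, 0, 0, 0], "sz":[0.56, 0.48, 0.32, 0.256, 0, 0], "wx":[0, 0, 0, 0, 0, 0], "wy":[0, 0, 0, 0, 0, 0], "wz":[0, 0, 0, 0, 0, 0]}
  aperture: 0.085

```text
time: 4.4
position: [0.5545, 0.0914, 0.0692]
tcp_rot: [[-0.617, 0.787, 0.001], [0.787, 0.617, 0.0], [-0.001, 0.001, -1.0]]
ft_force: [0.4, -0.5, -0.1]
gripper_width: 0.0851
grasp_force: 0.0
```

```bash
python3 -c "
from h import *
go(.065)"
```

```text
4.4 j [ 16.   34.8 -41.  107.   29.7  49.2  -1.8] shift [ 0.0001 -0.002   0.0042] rot [ 0.07  0.03 -0.05]
```

To row units: 0.004 m is 0.064, -0.002 m is -0.032.

Call:
run_rows:
  moves: {"sx":[0, 0, 0], "sy":[-0.032, 0, 0], "sz":[0.064, 0, 0], "wx":[0, 0, 0], "wy":[0, 0, 0], "wz":[0, 0, 0]}
  aperture: 0.085

```text
time: 4.78
position: [0.5524, 0.0899, 0.0645]
tcp_rot: [[-0.617, 0.787, 0.0], [0.787, 0.617, -0.0], [-0.0, 0.0, -1.0]]
ft_force: [-0.1, -0.0, 0.1]
gripper_width: 0.0854
grasp_force: 0.0
```

Call:
run_rows:
  moves: {"sx":[0, 0, 0, 0, 0, 0], "sy":[0, 0, 0, 0, 0, 0], "sz":[0, 0, 0, 0, 0, 0], "wx":[0, 0, 0, 0, 0, 0], "wy":[0, 0, 0, 0, 0, 0], "wz":[0, 0, 0, 0, 0, 0]}
  aperture: 0.0
  force: 90

```text
time: 5.52
position: [0.5524, 0.0901, 0.0643]
tcp_rot: [[-0.618, 0.787, 0.0], [0.787, 0.618, 0.0], [0.0, 0.0, -1.0]]
ft_force: [0.9, 1.4, -1.1]
gripper_width: 0.0105
grasp_force: 88.0
```

To row units: -0.025 m is -0.4, -0.02 m is -0.32.

Call:
run_rows:
  moves: {"sx":[0, 0, 0, 0, 0, 0, 0, 0, 0, 0], "sy":[0, 0, 0, 0, 0, 0, 0, 0, 0, 0], "sz":[-0.16, -0.32, -0.4, -0.4, -0.4, -0.32, -0.24, -0.16, 0, 0], "wx":[0, 0, 0, 0, 0, 0, 0, 0, 0, 0], "wy":[0, 0, 0, 0, 0, 0, 0, 0, 0, 0], "wz":[0, 0, 0, 0, 0, 0, 0, 0, 0, 0]}

```text
time: 6.78
position: [0.5519, 0.0897, 0.2135]
tcp_rot: [[-0.617, 0.787, -0.001], [0.787, 0.617, -0.0], [0.001, -0.001, -1.0]]
ft_force: [-0.2, 0.5, -2.7]
gripper_width: 0.0106
grasp_force: 87.8
```

```bash
python3 -c "
from h import *
go(.215);s=state();cv2.imwrite('pics/w2.png',cams.get_image('wrist')[:,:,::-1])
cx,cy=np.cos(Q[3]),np.sin(Q[3]);ax=Ro.from_euler('z',Q[3]).apply([-1,-1,0])/2**.5
print('lean axis in tool',(np.array(s['tcp_rot']).T@ax).round(3))"
```

```text
6.775 j [ 21.4  25.1 -47.1  99.7  20.2  64.2   6.1] shift [-0.0001  0.0011 -0.0015] rot [-0.07 -0.04 -0.04]
lean axis in tool [ 0.707 -0.708  0.001]
```

View pics/w2.png

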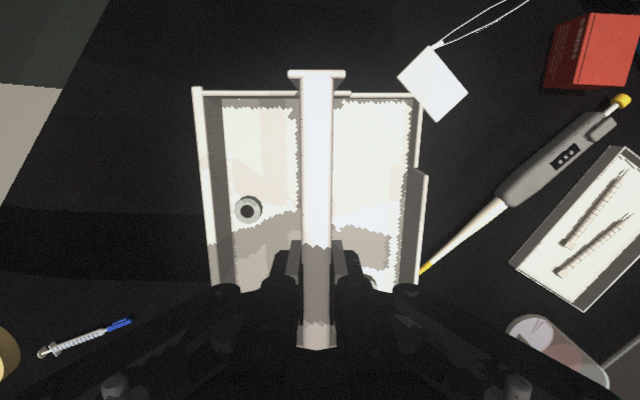

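The caddy hangs level with its bar in the pads, and one collar shows at (248,210). Next is a slow lean.

To row units: -1 degrees / 180 = -0.0056.

Call:
run_rows:
  moves: {"sx":[0, 0, 0, 0, 0, 0, 0, 0, 0, 0, 0, 0], "sy":[0, 0, 0, 0, 0, 0, 0, 0, 0, 0, 0, 0], "sz":[0, 0, 0, 0, 0, 0, 0, 0, 0, 0, 0, 0], "wx":[0.0056, 0.0056, 0.0056, 0.0056, 0.0056, 0.0056, 0.0056, 0.0056, 0.0056, 0.0056, 0.0056, 0.0056], "wy":[-0.0056, -0.0056, -0.0056, -0.0056, -0.0056, -0.0056, -0.0056, -0.0056, -0.0056, -0.0056, -0.0056, -0.0056], "wz":[0, 0, 0, 0, 0, 0, 0, 0, 0, 0, 0, 0]}

```text
time: 8.32
position: [0.5523, 0.0899, 0.2143]
tcp_rot: [[-0.621, 0.783, -0.035], [0.756, 0.586, -0.291], [-0.207, -0.207, -0.956]]
ft_force: [0.1, -0.6, -3.8]
gripper_width: 0.0104
grasp_force: 87.9
```

Call:
run_rows:
  moves: {"sx":[0, 0, 0, 0, 0, 0, 0, 0, 0, 0, 0, 0], "sy":[0, 0, 0, 0, 0, 0, 0, 0, 0, 0, 0, 0], "sz":[0, 0, 0, 0, 0, 0, 0, 0, 0, 0, 0, 0], "wx":[0.0067, 0.0067, 0.0067, 0.0067, 0.0067, 0.0067, 0.0067, 0.0067, 0.0067, 0.0067, 0, 0], "wy":[-0.0067, -0.0067, -0.0067, -0.0067, -0.0067, -0.0067, -0.0067, -0.0067, -0.0067, -0.0067, 0, 0], "wz":[0, 0, 0, 0, 0, 0, 0, 0, 0, 0, 0, 0]}

```text
time: 9.82
position: [0.5523, 0.0899, 0.2143]
tcp_rot: [[-0.632, 0.772, -0.067], [0.667, 0.498, -0.554], [-0.395, -0.395, -0.83]]
ft_force: [0.3, -0.7, -3.9]
gripper_width: 0.0103
grasp_force: 87.9
```

```bash
python3 -c "
from h import *
go(.215);s=state();a=cams.get_image('wrist')[:,:,::-1];b=cams.get_image('side')[100:275,230:390,::-1]
cv2.imwrite('pics/l1.png',np.vstack([a[:,:][0:400][:, :],]));b=cv2.resize(b,(366,400),interpolation=cv2.INTER_CUBIC);cv2.imwrite('pics/l1.png',np.hstack([a[:,150:550],b]))"
```

```text
9.825 j [ -5.8  34.  -36.5  91.8  40.8  90.5 -14.9] shift [-0.0003  0.0004 -0.0009] rot [-24.01  23.99  -0.05]
```

View pics/l1.png

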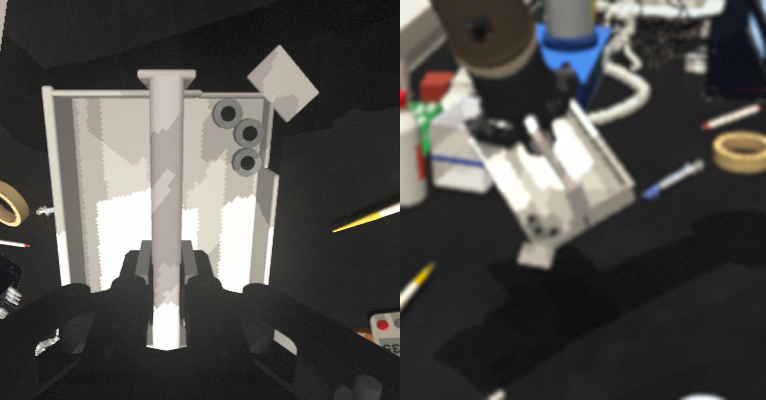

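All three collars are bunched at the pouring corner, at full-image pixels (378,113), (400,133) and (397,162). I'll check them in the corner frame.

```bash
python3 - <<'E'
from h import *
m=cams.camera_model("wrist");F=np.array(m["tool_from_camera"]);D=np.diag([-1,1,-1.])
K=np.array(m["K"])
o=D@F[:3,3]+[0,0,.0645]
for p in [(378,113),(400,133),(397,162)]:
    d=D@F[:3,:3]@np.linalg.solve(K,[*p,1]);X=o+d*(.011-o[2])/d[2];print((X-[-.077,.059,.003]).round(4))
A=np.linalg.inv(F)
for X in([-.08,-.062,.036],[-.08,0,.093]):
    c=A[:3,:3]@(D@(np.array(X)-[0,0,.0645]))+A[:3,3];q=K@c;print("pred",q[:2]/q[2])
s=state();print(np.abs(s["joint_vel"]).max(),s["time"])
E
```

```text
[ 0.0083 -0.0228  0.008 ]
[ 0.02   -0.0088  0.008 ]
[ 0.0378 -0.0093  0.008 ]
pred [197.38710283  90.5512493 ]
pred [318.75413496  79.4807579 ]
0.15191621160116242 9.925
```

All three are well inside 50 mm of both walls. I'll let it settle and hand in.

Call:
run_rows:
  moves: {"sx":[0, 0, 0, 0], "sy":[0, 0, 0, 0], "sz":[0, 0, 0, 0], "wx":[0, 0, 0, 0], "wy":[0, 0, 0, 0], "wz":[0, 0, 0, 0]}

```text
time: 10.42
position: [0.5523, 0.0899, 0.2143]
tcp_rot: [[-0.632, 0.772, -0.067], [0.667, 0.498, -0.554], [-0.395, -0.395, -0.83]]
ft_force: [-0.2, -0.2, -4.0]
gripper_width: 0.0104
grasp_force: 88.0
```

```bash
python3 -c "
from cell import env, cams, state, job_done
print(job_done())"
```

```text
the job is handed in; nothing more can be done
None
```

I handed the job in at 10.4 s: the caddy is held still in the air, leaning 34° towards its pouring corner, and all three collars measured within 38 mm of both corner walls; no verdict came back.

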